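# Hang the parts basket to drip over the tray

### The job

The washed engine valves in the metal basket have to drip dry. First turn the swivel hook so that its hooked end stands over the middle of the drip tray, while the basket is still on the bench; then carry the basket by its handle, keeping it upright, and hang it on the hook by the notch in the middle of its handle, so that it hangs still and level over the tray. Leave the other things on the bench where they are.

Things in the scene. Friction and masses are not known exactly. Their poses are not given: they have to be found in the camera images.
- stand: Hook stand fixed to the bench: grey round foot (96 mm diameter, 10 mm high), dark steel post of 30 mm diameter, and on top the grey swivel head (42 mm diameter, 186 to 223 mm above the bench) that carries the hook. Origin at the middle of the foot's underside, on the vertical swivel axis. Its position varies; it is not turned.
- swivel (a joint): Angle of the swivel hook about the stand's axis. 0: it points to -x (to the robot); positive is counterclockwise from above: +1.57 points to -y, -1.57 to +y. Stops at -2.4 and 2.4; starts within 0.6 of 0. It turns stiffly (0.22 N m, about 1.5 N at the hook's end) and stays where it is left; push it sideways with closed fingers or take it from above.
- hook_seat (a point): Where the handle has to rest: top of the bar in the hook's dip, 166 mm from the swivel axis, 210 mm above the bench. The hook is a 12 mm round steel bar: level (its axis 212 mm above the bench) out to 143 mm from the swivel axis, then it dips 8 mm to a flat stretch 157 to 175 mm from the axis. The point turns with the hook; its x axis points back towards the swivel axis.
- hook_tip (a point): Top of the hook's upturned end, 186 mm from the swivel axis (the bar's outer side at 192 mm), 228 mm above the bench, 18 mm higher than the seat. Turns with the hook.
- tray_middle (a point): Middle of the drip tray's floor, 4 mm above the bench. The tray is a fixed, dark steel, open square tray of 220 x 220 mm with 30 mm high walls, beside the stand on its left (+y) or right (-y), its middle 155 to 190 mm from the swivel axis; its sides are parallel to x and y.
- basket: Loose metal basket with six valves fixed in it below the rim, 0.28 to 0.56 kg, on the bench on the side of the stand opposite the tray. Open box 130 (x) x 86 (y) x 45 mm high; an upright plate handle, 10 mm thick, stands across its middle along x, 170 mm high in all, with a window 90 mm wide and free from the box's rim (45 mm) up to 110 mm. Origin: middle of the underside. Front and back are alike.
- bar_notch (a point): Top of the notch in the middle of the underside of the handle's bar, 116 mm above the basket's underside; 24 mm wide (x), 6 mm high, through the bar's thickness. It sits on the hook when the basket hangs; the hook goes through the window along the basket's y. Axes as the basket's.
- bar_top (a point): Middle of the top edge of the handle's bar, 170 mm above the basket's underside. The bar is 114 mm long (x), 10 mm thick (y), and reaches from 110 to 170 mm; grip it from above on its flat faces, near the top: fingers deeper than 36 mm below this edge would meet the hook's upturned end.
- piston: Bystander: loose aluminium piston, 80 mm diameter, 66 mm high, standing at the left (+y) of the work. Origin at the middle of its underside.
- tin: Bystander: loose grey closed tin, 70 mm diameter, 90 mm high, standing at the right (-y) of the work. Origin at the middle of its underside.
- spanner: Bystander: loose spanner 180 mm long lying at the left (+y) of the work. Origin underneath, x along its length.
- gear: Bystander: loose dark steel gear with a hub, 88 mm diameter, 40 mm high, lying at the right (-y) of the work. Origin at the middle of its underside.
There are look-alikes about, which are no part of the job. What is shaped like the basket but blue or red is not meant.

How it is judged (in metres and radians):
On the way:
1. the hook's seat stands over the middle of the tray (within 40 mm) while the basket still stands on the bench (horizontal distance between hook_seat and tray_middle below 0.04 m and height (world z) of basket below 0.01 m), for 0.2 s.
At the end, for the whole second after the job is handed in: The hook's seat is within 45 mm (horizontally) of the middle of the tray, the notch of the basket's handle is within 18 mm of the hook's seat, and the basket hangs released, level within 0.2 rad and at rest (below 30 mm/s and 0.3 rad/s) (horizontal distance between hook_seat and tray_middle below 0.045 m and distance between bar_notch and hook_seat below 0.018 m and angle between basket's own z axis and vertical below 0.2 rad and height (world z) of basket above 0.08 m and linear speed of basket below 0.03 m/s and angular speed of basket below 0.3 rad/s); the robot touches nothing.
It fails at once if the basket is tipped by more than 0.6 rad (angle between basket's own z axis and vertical above 0.6 rad).
It fails at once if a bystander (piston, tin, spanner, gear) is moved by more than 30 mm (distance of any of piston, tin, spanner, gear from where it was at the start of the episode above 0.03 m).
It also fails if it takes over 72 s, if anything falls off the work surface, if the arm or the gripper's body presses on something with over 40 N, if the wrist force passes 120 N, or if a joint passes its speed limit or range.

### The arm

A 6-joint arm with a two-finger parallel gripper is mounted at the origin on the work surface. World frame = base frame: x ahead of the robot, y to its left, z up, the work surface at z = 0. Lengths are in mm, angles in rad, forces in N, time in s.
With the tool pointing down it reaches from about 400 to 925 mm from the base axis. Payload 12.5 kg.
Tool frame: the origin (TCP) lies at the very end of the fingers, on their centre line; the grasp point (between the pads) lies env.hold_point_z behind it (env.hold_point_z is the distance from the TCP to the grasp point, in mm); y points along the fingers, z is the direction in which the jaws open and shut, and the axes are right-handed (so a half turn about y gives the same grasp; the last joint's range is limited). The gripper opens to 95 mm and grips with 3 to 60 N. Pads are 20 mm wide; open, the fingers measure 119 mm over their backs; the gripper's body (75 mm by 180 mm) begins 59 mm behind the grasp point.
Start: joints at [0.994, 0.491, 1.559, -0, 1.092, -0.106], TCP at [283.487, 557.03, 214.661] pointing down, gripper open.
Joint ranges: [-3.1, 3.1], [-0.84, 2.19], [0.05, 2.79], [-1.13, 4.28], [0.06, 2.93], [-2.69, 2.69]. Speed limits (rad/s): [2.22, 2.22, 2.79, 3.14, 3.14, 3.14].

### API

Orientations are given as [roll, pitch, yaw] about the fixed x, y, z axes, in that order (R = Rz(yaw) Ry(pitch) Rx(roll)).
In Python, from cell import env gives the robot as it stands.
- The arm moves only by the shell command python3 -m inch 'ROWS'. ROWS is JSON, one flat list of numbers, 7 for each row, row after row: the shift along the tool's x, y, z in m, then the turn, a rotation vector about the tool's x, y, z in degrees, then the closure, from -1 (fully open) to 1 (shut). In form: [tx, ty, tz, ax, ay, az, hand, tx, ty, tz, ax, ay, az, hand, ...]. A call has 1 to 10 rows; each row shifts and turns the commanded pose from where the row before left it, along the tool's axes as they then stand; what a row does not reach is not made up. A row lasts 1/10 s, in which the tool goes at most 50 mm and 8.59 degrees, less where a joint would pass 70% of its speed; a pose out of reach is approached as far as the arm can. A call is refused whole if a number of a shift passes 0.05 or a number of a turn 8.59, either way. A call with a gripper value outside its range is refused whole. The fingers move at their own pace and stop on an object; the grip force is fixed at half the most. Time passes only in rows, so rows that do not move let the fingers close. It gives the time, the measured TCP pose, the force and the opening at its end, in the units of the state.
- env.state(): the state, without advancing time (a new reading comes with each control period).
- env.read_camera(name): name is "side" or "top" or "wrist"; returns a dict with "pixels" (480x640x3 uint8, blue, green, red), "depth" (480x640 float32, mm along the optical axis (not along the pixel's ray), 0 where there is no reading), "mtx" (3x3 intrinsics, pixels), "R" (3x3) and "t" (3): a world point X has camera coordinates R X + t. Camera axes: x right, y down, z forward; pixel columns grow to the right and rows downward; lengths in mm; the calibration is good to about 2 mm. A picture is of the moment at which its call begins.
- env.job_done(): hands the job in, once; it reports no verdict.
The state is a dict: "t": time; "joints": joint angles; "qvel": joint speeds; "tau": joint torques, N m; "eef_pos": TCP position; "tcp_rot": TCP orientation; "ft_force": force on the tool from outside, world axes, zero at the start; "moment": the same for the moment, N m; "opening": opening from 0.0 (shut) to 1.0 (fully open).
Only numpy, scipy, OpenCV 4.12 (cv2) and the standard library are available. Lean on these libraries where they do the work, as an engineer would, in place of code of your own. Each camera call takes 0.05 s, during which the arm holds its last target.

## Working session

There is one attempt and no reset: what is moved stays moved. The work goes in short steps, Python scripts to look and compute and a shell command to move; the robot and the scene stay as the last step left them, time stands still between calls to the robot, and variables do not carry over. Pictures are saved under pics/ and viewed, and the job is handed in when it is done.

```bash
mkdir -p pics; ls; python3 - <<'E'
from cell import env
import cv2,numpy as np
print(env.state(), env.hold_point_z)
for n in ("side","top","wrist"):
    c=env.read_camera(n); cv2.imwrite(f"pics/{n}0.png",c["pixels"]); np.savez(f"{n}0.npz",**c)
    print(n,c["mtx"].tolist(),c["R"].round(3).tolist(),c["t"])
E
```

```text
pics
{'t': 0.0, 'joints': array([ 9.94412114e-01,  4.91577648e-01,  1.55947046e+00, -3.05297705e-05,
        1.09170707e+00, -1.05593385e-01]), 'qvel': array([2.70629166e-05, 6.15179921e-04, 7.48292752e-04, 4.64222179e-04,
       1.39757900e-03, 1.35474277e-03]), 'tau': array([-3.45724802e-04, -6.12653518e+01, -2.58165282e+01,  6.92311605e-02,
        4.82489762e-02,  7.50131630e-05]), 'eef_pos': array([283.33640181, 556.79840721, 214.04327953]), 'tcp_rot': array([-1.57195523e+00,  9.56015604e-05, -4.70776794e-01]), 'ft_force': array([-0.27595639, -0.07483938, -0.36878141]), 'moment': array([-0.02437294, -0.04974091, -0.00685475]), 'opening': 1.001700644564164} 18.8
side [[561.0115984412979, 0.0, 325.0984954835632], [0.0, 561.0115984412979, 239.0425499538246], [0.0, 0.0, 1.0]] [[0.748, -0.664, 0.004], [-0.469, -0.533, -0.704], [0.47, 0.525, -0.71]] [-457.45648572  406.48849458 1319.47277635]
top [[572.1806461536598, 0.0, 321.39298994612255], [0.0, 572.1806461536598, 245.81685032443312], [0.0, 0.0, 1.0]] [[0.02, -1.0, -0.006], [-0.995, -0.019, -0.1], [0.1, 0.008, -0.995]] [ -23.88042034  652.29241729 1359.82106927]
wrist [[347.1700146636569, 0.0, 322.09567114518893], [0.0, 347.1700146636569, 244.80789057511868], [0.0, 0.0, 1.0]] [[0.453, 0.891, -0.001], [0.865, -0.44, 0.24], [0.213, -0.11, -0.971]] [-623.37081851  -26.51193808  389.43589913]
```

View pics/top0.png

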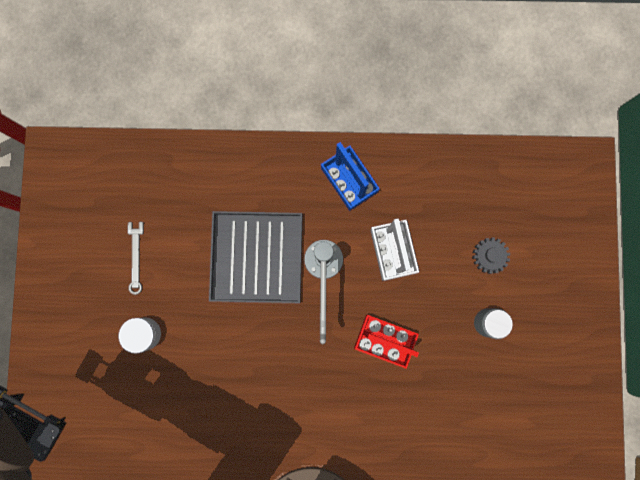

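View pics/side0.png

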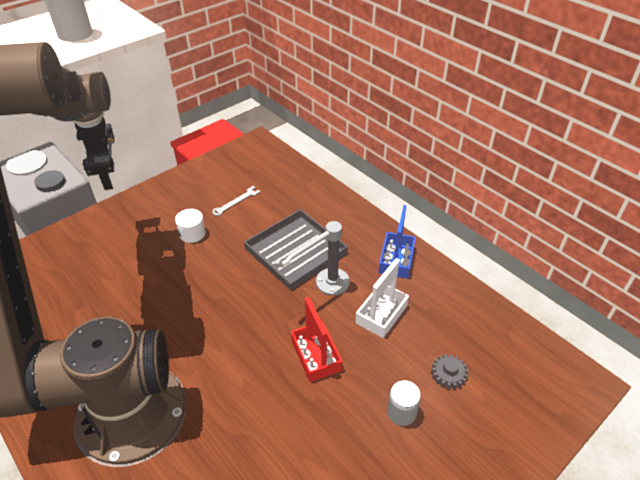

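View pics/wrist0.png

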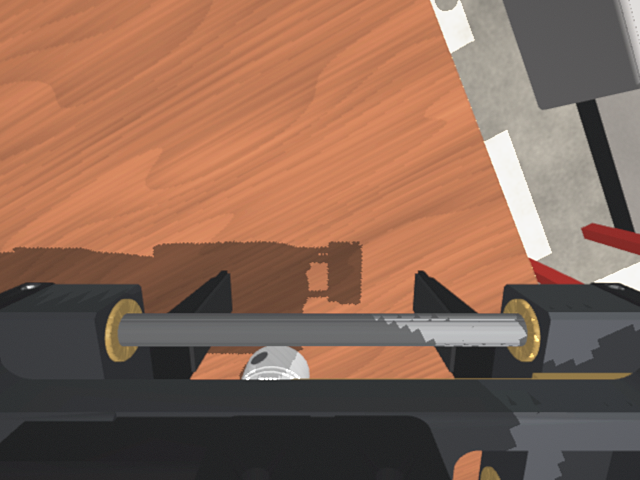

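The top view offers three baskets: blue at (350,177), red at (388,340) and bare grey metal at (394,250). Only the grey one fits the description. The tray is at (256,256), the stand at (323,252), and the hook's end at (322,343) points towards the robot. Next I'll take a close crop and measure.

```bash
cat > h.py <<'E'
import numpy as np,cv2
def load(n): return dict(np.load(n))
def cloud(c):
    v,u=np.mgrid[0:480,0:640]; d=c["depth"].astype(float)
    K=c["mtx"]; p=np.stack([(u-K[0,2])/K[0,0]*d,(v-K[1,2])/K[1,1]*d,d],-1)
    X=(p-c["t"])@c["R"]; X[d==0]=np.nan
    return X
def proj(c,X):
    p=np.asarray(X,float)@c["R"].T+c["t"]; q=p@c["mtx"].T; return q[...,:2]/q[...,2:]
E
python3 - <<'E'
from h import *
for n in("top","side"):
    c=load(n+"0.npz");X=cloud(c)
    hsv=cv2.cvtColor(c["pixels"],cv2.COLOR_BGR2HSV)
    x,y,z=X[...,0],X[...,1],X[...,2]
    print(n,"bench z",np.nanmedian(z[(x>300)&(x<900)&(abs(y)<500)]))
    def st(nm,m):
        P=X[m]
        if len(P)<3: print(nm,len(P));return
        print(nm,len(P),"med",np.median(P,0).round(1),"min",P.min(0).round(1),"max",P.max(0).round(1))
    R=(x>300)&(x<900)&(y>-320)&(y<320)
    st("head",R&(z>215)&(z<232)&(abs(y+20)<80)&(x>560))
    st("hookbar",R&(z>195)&(z<235)&(abs(y+20)<100)&(x<600))
    st("above150",R&(z>150)&(z<185))
    gs=(hsv[...,1]<70)
    for lo,hi in((155,180),(30,60)):
        m=R&(z>lo)&(z<hi)&gs
        k,l,s,ce=cv2.connectedComponentsWithStats(m.astype(np.uint8))
        for i in range(1,k):
            if s[i,4]>15:
                P=X[l==i]; r=cv2.minAreaRect(P[:,:2].astype(np.float32)); print(lo,ce[i].round(),s[i,4],r,np.median(P[:,2]).round(1))
c=load("top0.npz");s=load("side0.npz")
a=cv2.resize(c["pixels"][200:360,300:430],None,fx=3.7,fy=3.7)[:590]; b=cv2.resize(s["pixels"][210:350,290:430],None,fx=2.2,fy=2.2)
im=np.zeros((600,800,3),np.uint8); im[:a.shape[0],:a.shape[1]]=a; im[:b.shape[0],482:482+b.shape[1]]=b
cv2.imwrite("pics/crop1.png",im)
E
```

```text
top bench z 1.0564616798579118
head 394 med [618.5 -16.5 221.9] min [560.  -37.1 215.1] max [643.8   2.9 229.9]
hookbar 446 med [510.  -17.6 216.5] min [432.1 -23.9 201.8] max [600.  -11.7 232.4]
above150 876 med [ 653.6 -170.6  169.4] min [ 405.1 -224.6  150.1] max [872.5 -42.3 177.8]
155 [401. 244.] 292 ((646.71435546875, -188.00738525390625), (113.8830337524414, 11.291666984558105), 13.58615779876709) 169.3
30 [252. 212.] 28 ((731.286376953125, 163.221923828125), (3.285879135131836, 54.12833786010742), 1.0567482709884644) 31.8
30 [395. 249.] 385 ((647.2261962890625, -188.35267639160156), (130.33094787597656, 87.56291198730469), 13.62460994720459) 44.0
30 [211. 253.] 19 ((631.1089477539062, 256.1571044921875), (26.822179794311523, 2.9877729415893555), 1.4392497539520264) 32.0
30 [298. 296.] 17 ((529.8958129882812, 41.65849304199219), (4.860093593597412, 28.9028263092041), 84.84182739257812) 31.8
side bench z 0.36259837232733805
head 203 med [616.8 -21.7 221. ] min [560.4 -41.  215.1] max [643.7   2.2 227.5]
hookbar 302 med [508.3 -23.7 214.6] min [432.6 -32.2 197.9] max [599.4 -14.5 229.2]
above150 755 med [ 611.6 -179.3  167.9] min [ 403.9 -228.4  150. ] max [874.8  -9.2 183.1]
155 [333. 244.] 73 ((616.630859375, -26.34486961364746), (18.955883026123047, 29.43882179260254), 44.08493423461914) 165.7
155 [386. 275.] 221 ((644.9332885742188, -192.2115478515625), (117.72319030761719, 13.890941619873047), 13.469231605529785) 168.2
30 [333. 275.] 73 ((617.9462280273438, -26.685773849487305), (20.107175827026367, 28.4708251953125), 51.281036376953125) 45.4
30 [382. 310.] 465 ((645.867919921875, -191.65597534179688), (135.17477416992188, 88.67047119140625), 13.346956253051758) 41.3
```

View pics/crop1.png

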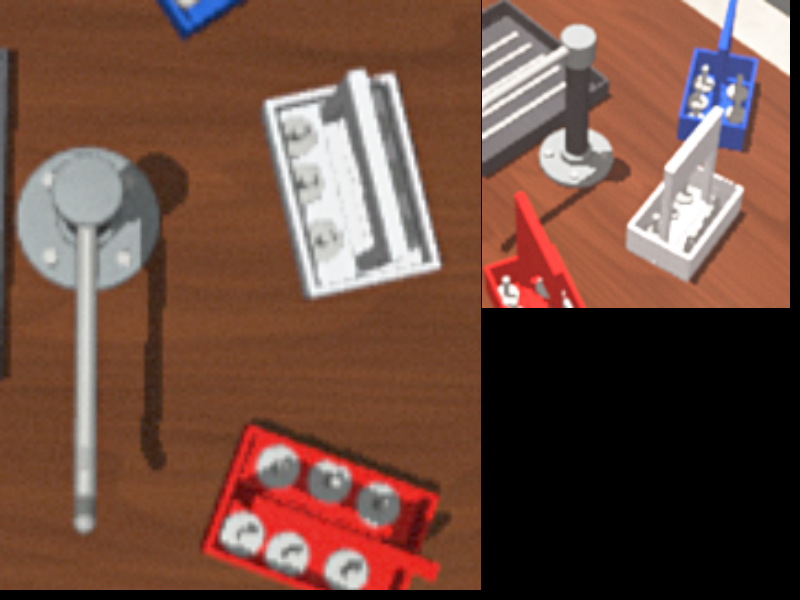

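The crop confirms the grey metal basket: handle bar along image (355,80)→(410,265), yaw about 13.5°. Red and blue are separate baskets. Next I'll refine the stand axis, tray middle and hook, then move.

```bash
python3 - <<'E'
from h import *
for n in("top","side"):
    c=load(n+"0.npz");X=cloud(c);x,y,z=X[...,0],X[...,1],X[...,2]
    m=(z>218)&(z<227)&(x>602)&(x<660)&(y>-60)&(y<20)
    print(n,"head",cv2.minEnclosingCircle(X[m][:,:2].astype(np.float32)))
    m=(z>4)&(z<15)&(abs(x-620)<60)&(y>-80)&(y<29)
    print("foot",cv2.minEnclosingCircle(X[m][:,:2].astype(np.float32)),m.sum())
    m=(z>200)&(z<232)&(x>430)&(x<590)&(abs(y+20)<50)
    P=X[m]; print("bar fit",np.polyfit(P[:,0],P[:,1],1),P[:,0].min())
    m=(z>18)&(z<36)&(x>480)&(x<770)&(y>15)&(y<300)
    P=X[m]; print("trayrim",np.percentile(P,[1,99],0).round(1), cv2.minAreaRect(P[:,:2].astype(np.float32)))
    for nm,(a,b) in dict(piston=((380,520),(350,500)),tin=((400,560),(-480,-300)),gear=((550,750),(-500,-320)),spanner=((500,760),(350,520))).items():
        m=(z>4)&(x>a[0])&(x<a[1])&(y>b[0])&(y<b[1]);P=X[m]
        if len(P): print(nm,np.median(P,0).round(),P[:,2].max().round())
E
```

```text
top head ((623.5574951171875, -16.487409591674805), 20.660079956054688)
foot ((619.5692749023438, -20.46647071838379), 72.92706298828125) 741
bar fit [ 1.00937498e-02 -2.28476115e+01] 432.08479142253253
trayrim [[514.6  39.2  18.7]
 [734.2 259.6  35.1]] ((624.6696166992188, 149.56619262695312), (221.11727905273438, 220.38722229003906), 89.98171997070312)
piston [436. 412.  65.] 75.0
tin [ 478. -406.   83.] 99.0
gear [ 640. -422.   20.] 48.0
spanner [633. 446.   6.] 17.0
side head ((622.1254272460938, -19.498842239379883), 21.69974136352539)
foot ((627.1787109375, -24.49681854248047), 65.96395111083984) 494
bar fit [ 1.78151403e-02 -3.23013972e+01] 432.60233797357466
trayrim [[512.   33.7  18.1]
 [734.9 258.1  34.5]] ((624.2478637695312, 144.98236083984375), (228.8058319091797, 226.89071655273438), 89.641845703125)
piston [424. 396.  59.] 73.0
tin [ 461. -432.   80.] 96.0
gear [ 633. -434.   20.] 46.0
spanner [622. 442.   6.] 17.0
```

```bash
python3 -m inch '[0,-0.04,0,0,-6.75,0,1, 0,-0.04,0,0,-6.75,0,1, 0,-0.02,0,0,-6.75,0,1, 0,0,0,0,-6.75,0,1, 0,0,0,0,0,0,1]'
```

```text
t: 0.65
eef_pos: [283.5, 557.0, 315.0]
tcp_rot: [-1.57, -0.0, 0.002]
ft_force: [-0.5, -0.5, 0.3]
opening: 0.634
```

```bash
python3 -m inch '[0.03,0,-0.035,0,0,0,1, 0.03,0,-0.035,0,0,0,1, 0.03,0,-0.035,0,0,0,1, 0.03,0,-0.035,0,0,0,1, 0.03,0,-0.035,0,0,0,1, 0.02,0,-0.04,0,0,0,1, 0.017,0,-0.04,0,0,0,1, 0,0,-0.045,0,0,0,1, 0,0,-0.045,0,0,0,1, 0,0,-0.045,0,0,0,1]'
python3 -m inch '[0,0,-0.045,0,0,0,1, 0,0,-0.045,0,0,0,1, 0,0,-0.045,0,0,0,1, 0,0,-0.045,0,0,0,1, 0,0,-0.045,0,0,0,1, 0,0,0,0,0,0,1, 0,0,0,0,0,0,1]'
```

```text
t: 1.65
eef_pos: [470.2, 165.3, 313.8]
tcp_rot: [-1.571, 0.001, -0.003]
ft_force: [0.2, -0.4, -0.2]
opening: 0.004
t: 2.35
eef_pos: [470.4, -58.6, 314.0]
tcp_rot: [-1.57, 0.001, -0.005]
ft_force: [0.5, -0.4, 0.5]
opening: 0.004
```

```bash
python3 -m inch '[0.002,0.04,0,0,0,0,1, 0,0.04,0,0,0,0,1, 0,0.04,0,0,0,0,1, 0,0,0.011,0,0,0,1, 0,0,0.011,0,0,0,1, 0,0,0,0,0,0,1]'
python3 -m inch '[0,0,0.0185,0,0,0,1, 0,0,0.0185,0,0,0,1, 0.005,0,0.0185,0,0,0,1, 0.005,0,0.0185,0,0,0,1, 0.0095,0,0.017,0,0,0,1, 0.0095,0,0.017,0,0,0,1, 0,0,0,0,0,0,1]'
```

```text
t: 2.95
eef_pos: [473.5, -34.1, 196.4]
tcp_rot: [-1.571, -0.002, 0.002]
ft_force: [0.1, -0.0, -0.2]
opening: 0.003
t: 3.65
eef_pos: [502.9, 73.8, 196.4]
tcp_rot: [-1.571, -0.003, 0.002]
ft_force: [-0.7, 0.3, 0.4]
opening: 0.006
```

```bash
python3 -m inch '[0.0095,0,0.01,0,0,0,1, 0.0095,0,0.01,0,0,0,1, 0.0095,0,0.009,0,0,0,1, 0.012,0,0.007,0,0,0,1, 0.012,0,0.007,0,0,0,1, 0.012,0,0.0065,0,0,0,1, 0,0,0,0,0,0,1]'
cat > hk.py <<'E'
import sys
from cell import env
from h import *
tag=sys.argv[1]
for n in("top","side"):
    c=env.read_camera(n);np.savez(f"{n}{tag}.npz",**c);cv2.imwrite(f"pics/{n}{tag}.png",c["pixels"])
    X=cloud(c);x,y,z=X[...,0],X[...,1],X[...,2]
    r=np.hypot(x-622.8,y+18)
    m=(z>200)&(z<232)&(r<194)&(r>60)&(y>-10)
    P=X[m];a=np.degrees(np.arctan2(P[:,1]+18,-(P[:,0]-622.8)));print(n,m.sum(),"angle from -x to +y",np.median(a))
    pr=r[m]>150
    print(np.percentile(a[pr],[5,50,95]) if pr.any() else None)
E
python3 hk.py 1
```

```text
t: 4.35
eef_pos: [567.5, 122.5, 194.3]
tcp_rot: [-1.57, -0.0, 0.001]
ft_force: [-0.6, 0.3, 1.4]
opening: 0.004
top 17 angle from -x to +y 80.13504911338073
None
side 153 angle from -x to +y 70.6981601003749
[62.81144647 64.9355723  66.01627355]
```

View pics/side1.png

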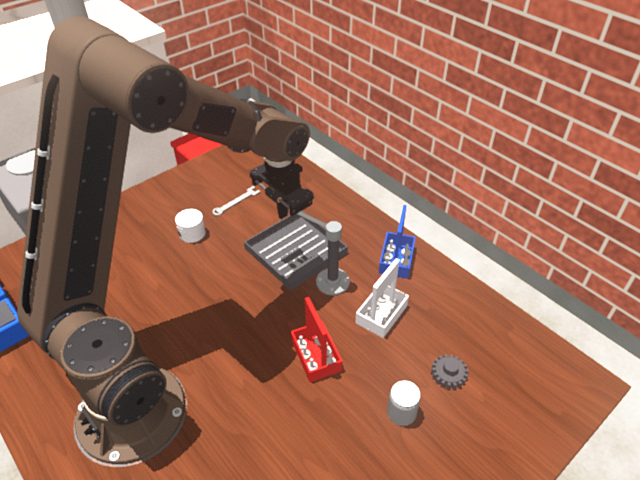

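```bash
python3 - <<'E'
from h import *
s=load("side1.npz");t=load("top1.npz")
a=cv2.resize(s["pixels"][150:290,230:370],None,fx=2.8,fy=2.8);b=cv2.resize(t["pixels"][190:330,200:340],None,fx=2.8,fy=2.8)
cv2.imwrite("pics/crop2.png",np.hstack([a,b]))
E
```

```text
(no output)
```

View pics/crop2.png

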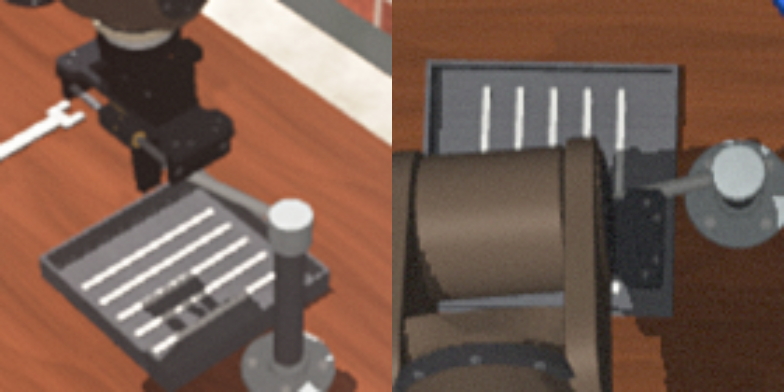

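The hook is following the fingers: the bar runs from (270,215) to the fingers at (170,180) in the left crop. I'll push the last stretch, then back off and check.

```bash
python3 -m inch '[0.01,0,0.003,0,0,0,1, 0.01,0,0.003,0,0,0,1, 0.01,0,0.002,0,0,0,1, 0.01,0,0.001,0,0,0,1, 0,0,0,0,0,0,1]'
python3 -m inch '[-0.015,0,0,0,0,0,1, -0.04,-0.03,0,0,0,0,1, -0.04,-0.04,-0.04,0,0,0,1, -0.02,-0.04,-0.05,0,0,0,1, 0,0,-0.05,0,0,0,1, 0,0,-0.05,0,0,0,1, 0,0,-0.05,0,0,0,1, 0,0,0,0,0,0,1]'
python3 hk.py 2
```

```text
t: 4.95
eef_pos: [607.6, 130.8, 194.4]
tcp_rot: [-1.57, -0.001, 0.0]
ft_force: [0.0, -0.1, -0.9]
opening: 0.007
t: 5.75
eef_pos: [507.5, -90.2, 283.4]
tcp_rot: [-1.572, -0.001, -0.005]
ft_force: [0.5, 0.3, -0.8]
opening: 0.005
top 359 angle from -x to +y 91.38650017427275
[89.50237042 91.38158715 93.15714715]
side 5 angle from -x to +y 90.34086565920703
[91.67252547 91.67252547 91.67252547]
```

View pics/top2.png

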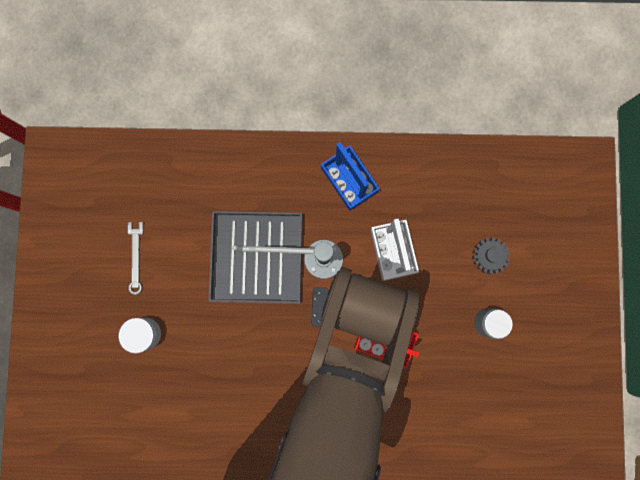

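The hook now lies from (323,250) to (235,247), over the tray. It sits at about 91°, so the seat is about 3 mm from the tray's middle. Now the basket.

```bash
python3 -m inch '[0.035,0,-0.025,0,0,0,-1, 0.035,0,-0.025,0,0,0,-1, 0.035,0,-0.025,0,0,0,-1, 0.0335,0,-0.025,0,0,0,-1, 0,0.03,0,0,-6.75,0,-1, 0,0.03,0,0,-6.75,0,-1, 0,0,0,0,0,0,-1, 0,0,0,0,0,0,-1]'
python3 - <<'E'
from cell import env
from h import *
print(env.state()["eef_pos"],env.state()["tcp_rot"],env.state()["opening"])
c=env.read_camera("wrist");cv2.imwrite("pics/w3.png",c["pixels"])
for z in (170,): 
    R=lambda a:np.array([np.cos(a),np.sin(a)])
    b=np.array([646,-190]);u=R(np.radians(13.5))
    pts=[[*(b+57*s*u),z] for s in(-1,0,1)];print(proj(c,pts).round())
    im=c["pixels"].copy()
    for p in proj(c,pts): cv2.circle(im,tuple(int(v) for v in p),4,(0,0,255),-1)
    cv2.imwrite("pics/w3.png",im)
X=cloud(c);m=(X[...,2]>162)&(X[...,2]<178)&(X[...,0]>560)&(X[...,0]<740)&(X[...,1]<-140)&(X[...,1]>-240)
P=X[m];print(cv2.minAreaRect(P[:,:2].astype(np.float32)),np.median(P,0),len(P))
E
```

```text
t: 6.65
eef_pos: [646.5, -184.1, 224.0]
tcp_rot: [-1.571, 0.0, 0.234]
ft_force: [-0.3, -0.0, 0.3]
opening: 0.62
[ 646.4653722  -184.10375258  223.95594482] [-1.57050111e+00  3.25860989e-05  2.34185281e-01] 0.619624351568996
[[314. 175.]
 [314. 261.]
 [315. 338.]]
((635.9562377929688, -192.28494262695312), (95.50238037109375, 10.017860412597656), 13.884956359863281) [ 632.7920337  -193.08068976  169.38123994] 2114
```

View pics/w3.png

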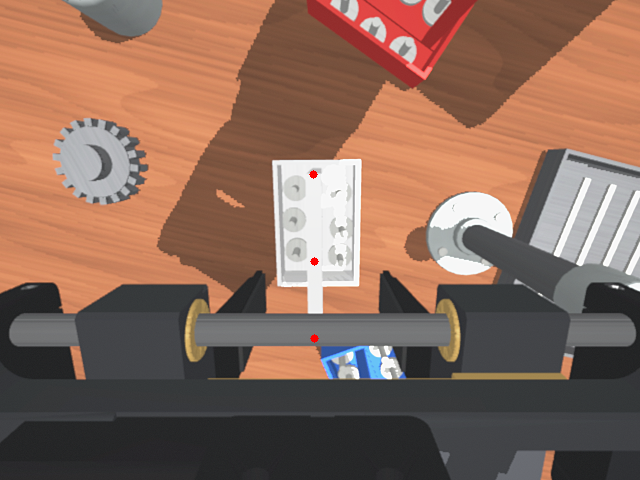

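The wrist view shows all three predicted points on the bar at (314,175), (314,261) and (315,338). The bar's middle is at (645,-190), top at 169 mm, so all three views agree. Moving down and gripping.

```bash
python3 -m inch '[-0.002,0,-0.0055,0,0,0,-1, 0,0.02,0,0,0,0,-1, 0,0.02,0,0,0,0,-1, 0,0.02,0,0,0,0,-1, 0,0.0195,0,0,0,0,-1, 0,0,0,0,0,0,-1]'
python3 -m inch '[0,0,0,0,0,0,1, 0,0,0,0,0,0,1, 0,0,0,0,0,0,1, 0,0,0,0,0,0,1, 0,0,0,0,0,0,1, 0,0,0,0,0,0,1, 0,0,0,0,0,0,1, 0,0,0,0,0,0,1, 0,0,0,0,0,0,1, 0,0,0,0,0,0,1]'
```

```text
t: 7.3
eef_pos: [644.8, -191.2, 142.8]
tcp_rot: [-1.57, 0.002, 0.235]
ft_force: [-0.2, -0.9, 0.8]
opening: 0.999
t: 8.3
eef_pos: [645.4, -191.2, 143.8]
tcp_rot: [-1.571, -0.0, 0.236]
ft_force: [0.5, -0.3, 0.5]
opening: 0.215
```

```bash
python3 -m inch '[0,0,0,0,0,0,1, 0,0,0,0,0,0,1, 0,0,0,0,0,0,1, 0,0,0,0,0,0,1]'; python3 -m inch '[0,-0.005,0,0,0,0,1, 0,-0.01,0,0,0,0,1, 0,-0.015,0,0,0,0,1, 0,0,0,0,0,0,1, 0,0,0,0,0,0,1]'
```

```text
t: 8.7
eef_pos: [645.2, -191.1, 143.6]
tcp_rot: [-1.57, 0.0, 0.236]
ft_force: [-1.0, -0.0, -1.3]
opening: 0.099
t: 9.2
eef_pos: [645.5, -191.3, 174.6]
tcp_rot: [-1.571, -0.001, 0.236]
ft_force: [-0.3, -0.2, -4.6]
opening: 0.106
```

The basket is held (about 4.5 N, opening 0.10). Next: lift clear of the stand, square it up and carry it past the hook's end.

```bash
python3 -m inch '[0,-0.02,0,0,0,0,1, 0,-0.025,0,0,0,0,1, 0,-0.03,0,0,0,0,1, 0,-0.03,0,0,0,0,1, 0,-0.03,0,0,0,0,1, 0,-0.03,0,0,0,0,1, 0,-0.025,0,0,3,0,1, 0,-0.01,0,0,5,0,1, 0,0,0,0,4,0,1, 0,0,0,0,1.5,0,1]'; python3 -m inch '[0,0,0,0,0,0,1, 0,0,0,0,0,0,1]'
```

```text
t: 10.2
eef_pos: [645.2, -191.2, 373.5]
tcp_rot: [-1.571, 0.0, -0.002]
ft_force: [-0.8, 0.5, -5.0]
opening: 0.103
t: 10.4
eef_pos: [645.3, -191.2, 373.2]
tcp_rot: [-1.57, 0.001, 0.002]
ft_force: [-0.0, -0.2, -5.4]
opening: 0.1
```

```bash
python3 -m inch '[0,-0.015,0,0,0,0,1, 0,-0.02,0,0,0,0,1, 0,0,0.01,0,0,0,1, -0.003,0,0.02,0,0,0,1, -0.003,0,0.03,0,0,0,1, -0.003,0,0.03,0,0,0,1, -0.003,0,0.03,0,0,0,1, -0.003,0,0.03,0,0,0,1, -0.003,0,0.03,0,0,0,1, 0,0,0.03,0,0,0,1]'; python3 -m inch '[0,0,0.03,0,0,0,1, 0,0,0.03,0,0,0,1, 0,0,0.03,0,0,0,1, 0,0,0.03,0,0,0,1, 0,0,0.03,0,0,0,1, 0,0,0.03,0,0,0,1, 0,0,0.02,0,0,0,1, 0,0,0.015,0,0,0,1, 0,0,0.006,0,0,0,1, 0,0,0,0,0,0,1]'
python3 hk.py 4
```

```text
t: 11.4
eef_pos: [625.9, 21.6, 407.7]
tcp_rot: [-1.57, 0.002, 0.002]
ft_force: [1.9, 0.2, -4.3]
opening: 0.102
t: 12.4
eef_pos: [627.0, 240.0, 408.5]
tcp_rot: [-1.571, 0.0, 0.001]
ft_force: [0.4, -0.9, -4.1]
opening: 0.102
top 361 angle from -x to +y 91.32039864143923
[89.51838995 91.30173877 93.16567394]
side 180 angle from -x to +y 90.10955762773501
[89.24636718 90.47145385 92.47137244]
```

View pics/side4.png

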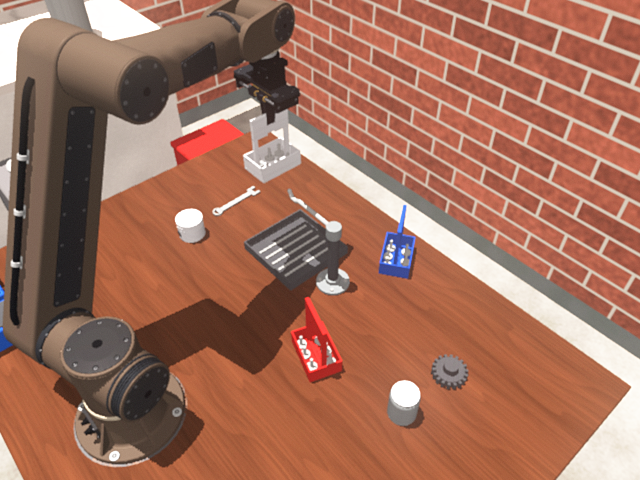

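The basket hangs level in the gripper at (272,145), and the hook's end at (291,193) is clear of it. I'll measure the basket's position relative to the hook in the same camera.

```bash
python3 - <<'E'
from h import *
for n in("side","top"):
    c=load(n+"4.npz");X=cloud(c);x,y,z=X[...,0],X[...,1],X[...,2]
    hsv=cv2.cvtColor(c["pixels"],cv2.COLOR_BGR2HSV);g=hsv[...,2]>110
    R=(x>500)&(x<750)&(y>150)&(y<330)&g
    for lo,hi in((255,325),(300,312),(345,368),(372,440)):
        m=R&(z>lo)&(z<hi)
        P=X[m]
        if len(P)>20: print(n,lo,hi,len(P),np.percentile(P,[1,50,99],0).round(1).tolist(),cv2.minAreaRect(P[:,:2].astype(np.float32)))
    r=np.hypot(x-622.8,y+18);m=(z>190)&(z<232)&(r>150)&(r<196)&(y>100)
    P=X[m];print(n,"hook end",np.percentile(P,[1,50,99],0).round(1).tolist())
    m=(z>190)&(z<232)&(r>50)&(r<140)&(y>20);P=X[m];print("bar",np.polyfit(P[:,1],P[:,0],1),np.polyval(np.polyfit(P[:,1],P[:,0],1),148),np.median(P,0))
s=load("side4.npz");cv2.imwrite("pics/crop4.png",cv2.resize(s["pixels"][80:260,200:350],None,fx=3.3,fy=3.3))
E
```

```text
side 255 325 1610 [[562.4, 190.9, 264.8], [629.6, 234.0, 290.6], [692.5, 281.7, 320.5]] ((629.1541137695312, 237.3497314453125), (95.44001007080078, 137.7881622314453), 89.27985382080078)
side 300 312 445 [[562.0, 191.4, 300.2], [629.4, 230.9, 306.2], [692.8, 282.3, 311.7]] ((629.1572265625, 237.35223388671875), (95.4394302368164, 137.78643798828125), 89.27386474609375)
side 345 368 86 [[570.0, 228.9, 345.4], [584.7, 234.2, 356.4], [685.6, 243.4, 367.2]] ((627.852294921875, 236.17959594726562), (14.567373275756836, 116.14283752441406), 89.95268249511719)
side 372 440 684 [[570.1, 228.2, 374.3], [612.4, 233.4, 402.6], [684.9, 244.7, 436.5]] ((628.6627807617188, 236.6181182861328), (25.00396156311035, 119.9866714477539), 85.87346649169922)
side hook end [[619.7, 134.0, 198.9], [624.2, 155.6, 212.8], [631.4, 168.9, 229.3]]
bar [2.93237057e-02 6.20877699e+02] 625.2176078023311 [622.47435387  77.21620291 215.5342422 ]
top 255 325 496 [[564.0, 198.2, 265.3], [592.9, 226.5, 274.2], [692.5, 250.6, 313.1]] ((624.9708862304688, 231.6614990234375), (135.6328887939453, 49.69056701660156), 18.491121292114258)
top 300 312 111 [[564.0, 197.9, 300.3], [579.4, 210.1, 309.0], [692.8, 242.0, 311.8]] ((628.5745239257812, 219.95555114746094), (131.6591339111328, 38.557350158691406), 4.0895795822143555)
top hook end [[621.0, 132.2, 202.9], [626.8, 153.8, 213.4], [632.6, 172.6, 229.8]]
bar [2.10386620e-02 6.23680217e+02] 626.7939392621823 [625.29387885  76.41418423 216.8728883 ]
```

View pics/crop4.png

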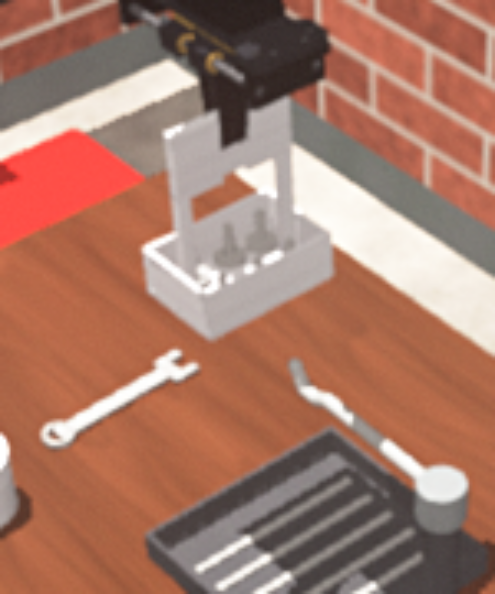

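```bash
python3 -m inch '[-0.001,0.015,0,0,0,0,1, 0,0.025,0,0,0,0,1, 0,0.03,0,0,0,0,1, 0,0.03,0,0,0,0,1, 0,0.02,0,0,0,0,1, 0,0.012,0,0,0,0,1, 0,0.0045,0,0,0,0,1, 0,0,0,0,0,0,1, 0,0,0,0,0,0,1]'; python3 hk.py 5; python3 - <<'E'
import cv2
a=cv2.imread("pics/side5.png");cv2.imwrite("pics/crop5.png",cv2.resize(a[120:300,200:350],None,fx=3.3,fy=3.3))
E
```

```text
t: 13.4
eef_pos: [626.6, 239.6, 273.6]
tcp_rot: [-1.57, -0.002, 0.0]
ft_force: [0.6, 0.2, -3.1]
opening: 0.102
top 359 angle from -x to +y 91.30426131328599
[89.47179364 91.35399954 93.07475544]
side 181 angle from -x to +y 90.04934701298212
[88.92749722 90.20348241 92.3759932 ]
```

View pics/crop5.png

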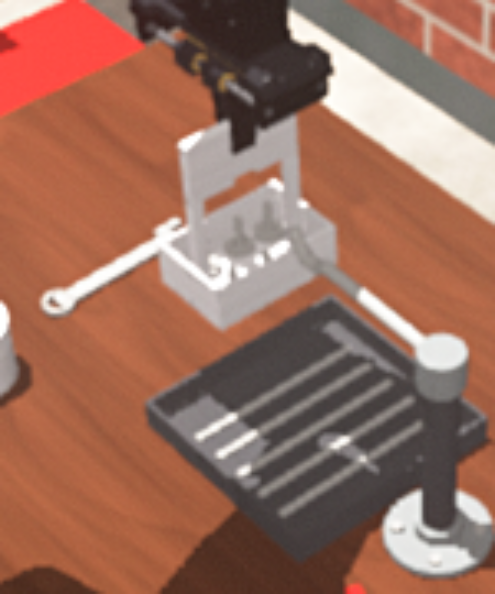

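The notch at crop (245,180) lines up with the hook's end at (298,235), which is ahead of the window. Threading it now.

```bash
python3 -m inch '[0,0,-0.01,0,0,0,1, 0,0,-0.012,0,0,0,1, 0,0,-0.012,0,0,0,1, 0,0,-0.012,0,0,0,1, 0,0,-0.012,0,0,0,1, 0,0,-0.012,0,0,0,1, 0,0,-0.012,0,0,0,1, 0,0,-0.0095,0,0,0,1, 0,0,0,0,0,0,1, 0,0,0,0,0,0,1]'; python3 hk.py 6; python3 - <<'E'
import cv2
a=cv2.imread("pics/side6.png");cv2.imwrite("pics/crop6.png",cv2.resize(a[120:300,230:380],None,fx=3.3,fy=3.3))
E
```

```text
t: 14.5
eef_pos: [626.3, 148.2, 272.4]
tcp_rot: [-1.57, -0.0, 0.0]
ft_force: [-0.5, -0.2, -4.4]
opening: 0.107
top 83 angle from -x to +y 91.39460746024739
None
side 272 angle from -x to +y 90.48608309667722
[ 72.6009918   90.51953477 110.63768138]
```

View pics/crop6.png

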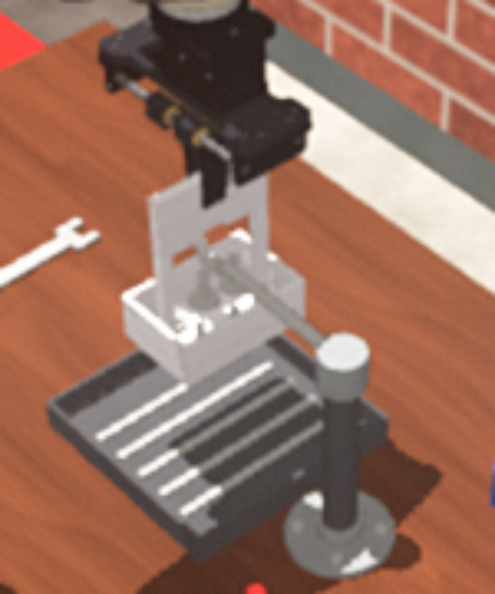

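The hook goes through the window, with the bar at (215,265)→(320,340). Lowering gently and watching the force.

```bash
python3 -m inch '[0,0.006,0,0,0,0,1, 0,0.008,0,0,0,0,1, 0,0.008,0,0,0,0,1, 0,0.006,0,0,0,0,1, 0,0.003,0,0,0,0,1, 0,0,0,0,0,0,1, 0,0,0,0,0,0,1]'; python3 -m inch '[0,0.001,0,0,0,0,1, 0,0.001,0,0,0,0,1, 0,0,0,0,0,0,1]';python3 -m inch '[0,0.001,0,0,0,0,1, 0,0,0,0,0,0,1, 0,0,0,0,0,0,1]'
```

```text
t: 15.3
eef_pos: [626.4, 148.2, 241.5]
tcp_rot: [-1.571, -0.0, 0.0]
ft_force: [-0.5, -1.0, -3.9]
opening: 0.106
t: 15.6
eef_pos: [626.2, 148.2, 239.3]
tcp_rot: [-1.571, -0.0, 0.0]
ft_force: [-0.8, -0.0, -4.5]
opening: 0.102
t: 15.9
eef_pos: [626.2, 148.2, 238.3]
tcp_rot: [-1.571, -0.0, 0.0]
ft_force: [0.8, 0.3, -3.8]
opening: 0.104
```

```bash
python3 -m inch '[0,0.001,0,0,0,0,1, 0,0,0,0,0,0,1, 0,0,0,0,0,0,1]';python3 -m inch '[0,0.001,0,0,0,0,1, 0,0,0,0,0,0,1, 0,0,0,0,0,0,1]'; python3 hk.py 7; python3 - <<'E'
import cv2
a=cv2.imread("pics/side7.png");cv2.imwrite("pics/crop7.png",cv2.resize(a[140:280,250:370],None,fx=4.2,fy=4.2))
E
```

```text
t: 16.2
eef_pos: [626.3, 148.2, 237.4]
tcp_rot: [-1.571, -0.0, 0.0]
ft_force: [1.1, 0.2, -3.3]
opening: 0.106
t: 16.5
eef_pos: [626.5, 148.2, 237.2]
tcp_rot: [-1.571, -0.002, 0.0]
ft_force: [-0.5, -0.4, 5.6]
opening: 0.099
top 77 angle from -x to +y 91.91073983452017
None
side 403 angle from -x to +y 90.45706850124863
[ 72.70222134  90.25819917 109.91070077]
```

View pics/crop7.png

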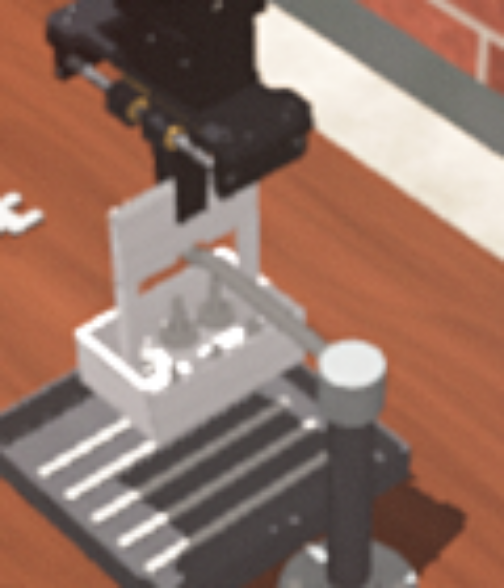

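The force flipped to +5.6 N at TCP z 237, matching the predicted 237.8 (6 mm higher would mean a miss), so the bar at crop (190,255) is in the notch. Releasing.

```bash
python3 -m inch '[0,0,0,0,0,0,0.7, 0,0,0,0,0,0,0.5, 0,0,0,0,0,0,0.3, 0,0,0,0,0,0,0.1, 0,0,0,0,0,0,0, 0,0,0,0,0,0,0, 0,0,0,0,0,0,0, 0,0,0,0,0,0,0]'; python3 hk.py 8; python3 - <<'E'
import cv2
a=cv2.imread("pics/side8.png");cv2.imwrite("pics/crop8.png",cv2.resize(a[140:280,250:370],None,fx=4.2,fy=4.2))
E
```

```text
t: 17.4
eef_pos: [626.2, 148.3, 236.3]
tcp_rot: [-1.571, -0.0, 0.0]
ft_force: [-0.2, -0.0, 0.1]
opening: 0.5
top 77 angle from -x to +y 91.99002538517935
None
side 366 angle from -x to +y 89.48359405023753
[ 72.61816572  87.63656757 109.95342594]
```

View pics/crop8.png

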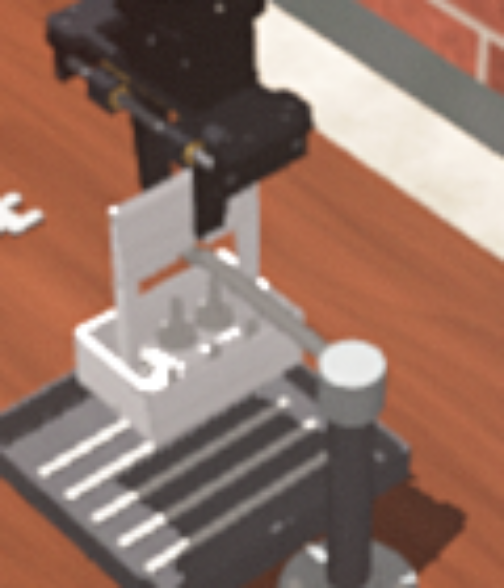

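The fingers are open, the wrist force is about zero, and the basket at (190,340) has not moved. I'll rise straight up, then back away.

```bash
python3 -m inch '[0,-0.01,0,0,0,0,0, 0,-0.02,0,0,0,0,0, 0,-0.03,0,0,0,0,0, 0,-0.04,0,0,0,0,0, 0,-0.04,0,0,0,0,0, -0.03,-0.03,0,0,0,0,0, -0.04,0,0,0,0,0,0, -0.04,0,0,0,0,0,0, -0.04,0,0,0,0,0,0, 0,0,0,0,0,0,0]'
python3 -m inch '[0,0,0.04,0,0,0,0, 0,0,0.045,0,0,0,0, 0,0,0.045,0,0,0,0, 0,0,0.045,0,0,0,0, 0,0,0.045,0,0,0,0, 0,0,0,0,0,0,0, 0,0,0,0,0,0,0]'
python3 hk.py 9; python3 - <<'E'
from h import *
for t in "9":
  for n in("top","side"):
    c=load(n+t+".npz");X=cloud(c);x,y,z=X[...,0],X[...,1],X[...,2]
    R=(x>540)&(x<710)&(y>90)&(y<205)
    for lo,hi in((255,275),(128,145)):
        P=X[R&(z>lo)&(z<hi)]
        if len(P)>10: print(n,lo,len(P),np.median(P,0).round(1),np.ptp(P,0).round(1),cv2.minAreaRect(P[:,:2].astype(np.float32)))
  a=load("side9.npz")["pixels"];b=load("top9.npz")["pixels"]
  cv2.imwrite("pics/crop9.png",np.hstack([cv2.resize(a[140:280,250:370],None,fx=3.3,fy=3.3),cv2.resize(b[190:330,200:320],None,fx=3.3,fy=3.3)]))
  w0,w9=load("top0.npz"),load("top9.npz")
  d=cv2.absdiff(w0["pixels"],w9["pixels"]).max(-1)
  for nm,(u,v) in dict(piston=(139,335),tin=(497,324),gear=(491,255),spanner=(135,257)).items(): print(nm,d[v-38:v+38,u-25:u+25].mean().round(2))
E
```

```text
t: 18.5
eef_pos: [472.5, 148.3, 408.4]
tcp_rot: [-1.57, -0.002, 0.001]
ft_force: [1.9, -0.1, 1.1]
opening: 0.503
t: 19.2
eef_pos: [476.1, 368.9, 406.2]
tcp_rot: [-1.571, 0.0, 0.002]
ft_force: [0.5, -0.4, -0.2]
opening: 0.499
top 412 angle from -x to +y 91.40221336112293
[ 73.54959036  91.28895478 108.09768455]
side 423 angle from -x to +y 90.05874389082173
[ 72.79888629  89.86955641 109.66566041]
top 255 309 [627.9 148.8 264.1] [113.1  11.1  15.5] ((629.460205078125, 149.22396850585938), (113.06121826171875, 11.0859956741333), 0.12084978818893433)
top 128 425 [617.6 147.4 138.1] [130.9  86.4  16.8] ((627.5785522460938, 149.3487548828125), (130.8643035888672, 86.37572479248047), 0.0005098063847981393)
side 255 181 [623.2 144.1 261.9] [116.8  16.8  12.9] ((628.5999145507812, 145.076416015625), (116.7024154663086, 16.234302520751953), 1.2915127277374268)
side 128 384 [608.1 136.2 135.2] [134.9  94.6  16.6] ((625.9298706054688, 147.19667053222656), (134.09774780273438, 94.76969146728516), 0.6068784594535828)
piston 42.38
tin 6.01
gear 6.22
spanner 6.57
```

View pics/crop9.png

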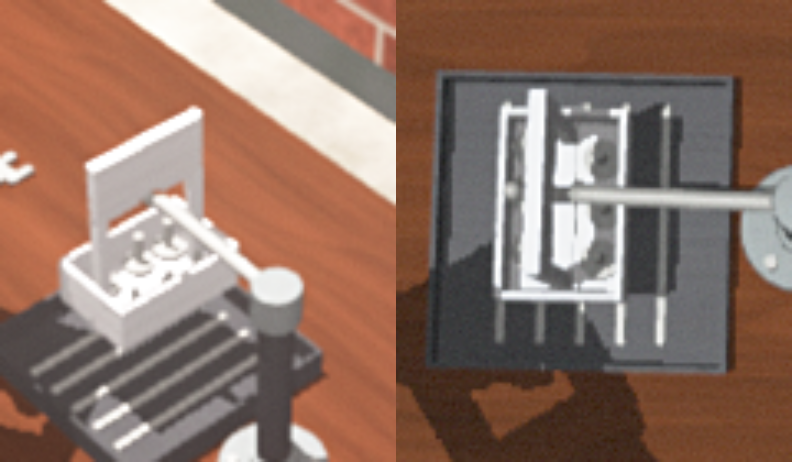

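View pics/top9.png

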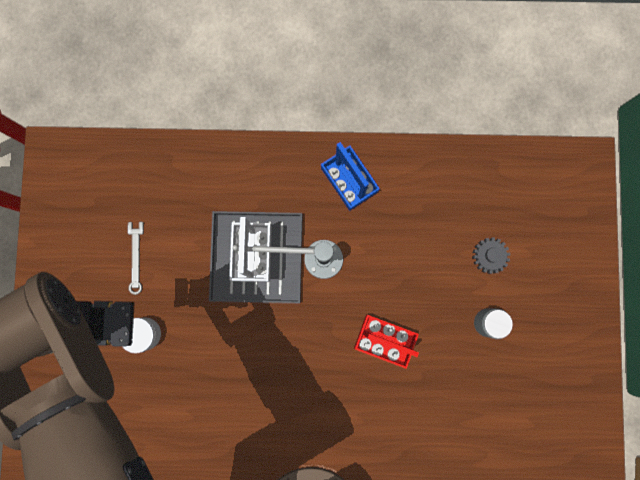

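The basket hangs level on the hook at (255,250) in the top view, over the tray. The piston's image difference is only the arm in front of it. I'll do a stillness check, then hand in.

```bash
python3 -m inch '[0,0,0,0,0,0,0, 0,0,0,0,0,0,0, 0,0,0,0,0,0,0]'; python3 - <<'E'
from cell import env
from h import *
c=env.read_camera("side");o=load("side9.npz")
print("diff",cv2.absdiff(c["pixels"],o["pixels"])[140:280,250:370].max(), c["depth"][200,290]-o["depth"][200,290])
a=load("side0.npz")["pixels"];d=cv2.absdiff(c["pixels"],a).max(-1)
print("piston side diff",d[208:245,172:207].mean())
env.job_done()
E
```

```text
t: 19.6
eef_pos: [476.3, 367.5, 406.7]
tcp_rot: [-1.57, -0.0, -0.001]
ft_force: [0.1, -0.2, 0.1]
opening: 0.503
diff 52 0.4293213
piston side diff 15.4015444015444
the job is handed in; nothing more can be done
```

I turned the swivel hook over the tray while the basket stood on the bench, then hung the basket on it by the handle notch. I handed the job in at about 19.6 s; no verdict is reported.

**What I did:**
- I pushed the hook round with closed fingers to about 91° from its start towards +y. That put the seat about 3 mm from the tray's middle.
- I gripped the grey metal basket by its bar, carried it upright past the hook's end, passed the hook through the window, lowered it and let go.

**What the last checks showed:**
- **Seating:** contact came at a tool height of 237 mm, against 237.8 mm predicted. Resting outside the notch would have been 6 mm higher.
- **Level and place:** the bar's top was measured at 264 mm and 262 mm in the top and side views. The basket was square, level and centred at about (628, 148) mm; the tray's middle is at about (624, 147) mm.
- **Robot:** the gripper was well clear of everything, with wrist force near zero.

**What was less clear:**
- **Cameras:** the top and side views disagreed by about 3 mm throughout, so I averaged them.
- **Stillness:** the picture check was not clean. Some pixels around the basket changed by up to 52 levels between two side views 0.4 s apart. I took this for image noise or the arm's moving shadow but did not confirm it. Depth at one point in that area changed by only 0.4 mm.
- **Bystanders:** tin, gear and spanner looked unmoved. The piston was partly hidden behind the arm from above. In the side view its patch differed by 15 levels on average, probably from the arm's shadow. The arm never came near it.

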